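Clear the headband from a watch movement and hold the loupe over it

ROBOT

A 7-joint arm with a two-finger parallel gripper is mounted at the origin on the work surface. World frame = base frame: x ahead of the robot, y to its left, z up, the work surface at z = 0. Lengths are in m, angles in rad, forces in N, time in s.
With the tool pointing down it reaches from about 0.4 to 0.925 m from the base axis. Payload 5.6 kg.
Tool frame: the origin (TCP) lies on the centre line of the jaws, within the pads' length; the fingertips stand 25 mm ahead of it and the grasp point (between the pads) lies 6 mm ahead of it; y points along the fingers, z is the direction in which the jaws open and shut, and the axes are right-handed (so a half turn about y gives the same grasp; the last joint's range is limited). The gripper opens to 85 mm and grips with 20 to 120 N. Pads are 22 mm wide; open, the fingers measure 114 mm over their backs; the gripper's body (76 mm by 85 mm) begins 54 mm behind the grasp point. The pads swing forward as they close: fully open they stand 13 mm farther back than shut.
Start: joints at [-1.362, 0.468, -0.012, 1.603, 0.006, 1.071, -0.056], TCP at [0.162, 0.629, 0.234] pointing down, gripper open.
Joint ranges: [-2.53, 2.53], [-0.31, 2.02], [-1.57, 1.55], [0.28, 2.44], [-1.29, 4.43], [0.15, 1.84], [-2.92, 2.92]. Speed limits (rad/s): [2.57, 2.57, 3.14, 3.14, 3.14, 3.14, 3.14].

INTERFACE

Orientations are given as [roll, pitch, yaw] about the fixed x, y, z axes, in that order (R = Rz(yaw) Ry(pitch) Rx(roll)).
In Python, from rig import ctrl, optics gives the robot as it stands.
- The arm moves only by the tool jog_arm, never from a script. Its argument "steps" is a list that holds one entry, the list of rows, each a list of 6 numbers: the shift along the tool's x, y, z each as a share of 0.3 m, from -1 to 1, then the turn, a rotation vector about the tool's x, y, z each as a share of 90 degrees, from -1 to 1. In form: [[[x, y, z, rx, ry, rz], ...]]. A call has 1 to 12 rows; each row shifts and turns the commanded pose from where the row before left it, along the tool's axes as they then stand; what a row does not reach is not made up. A row lasts 1/12 s, in which the tool goes at most 41.7 mm and 7.16 degrees, less where a joint would pass 70% of its speed; a pose out of reach is approached as far as the arm can. A call with a number of a shift or a turn outside -1 to 1 is refused whole. A call with a gripper value outside its range is refused whole. "hand" is the gripper command: -1 is shut, 1 is fully open, values between are in proportion, set as the call begins (left out, the last holds). The fingers move at their own pace and stop on an object; the grip force is fixed at half the most. Time passes only in rows, so rows that do not move let the fingers close. It gives the time, the measured TCP pose, the force and the opening at its end, in the units of the state.
- ctrl.read_state(): the state, without advancing time (a new reading comes with each control period).
- optics.snapshot(name): name is "scene" or "top"; returns (picture, depth): 400x640x3 uint8, red, green, blue; 400x640 float32, m along the optical axis (not along the pixel's ray), 0 where there is no reading.
- optics.camera_info(name): a dict with "intrinsics" (3x3 intrinsics, pixels), "distortion" ([k1, k2, p1, p2, k3] as OpenCV has them; the pictures are not rectified), "pose" (4x4, takes a point from camera to world coordinates). Camera axes: x right, y up, looking along -z (the intrinsics and any distortion apply to the point x, -y, -z); pixel columns grow to the right and rows downward; lengths in m; the calibration is good to about 2 mm. A picture is of the moment at which its call begins. camera_info takes no time and is no camera call.
- ctrl.sign_off(): hands the job in, once; it reports no verdict.
The state is a dict: "clock": time; "joint_pos": joint angles; "joint_velocities": joint speeds; "effort": joint torques, N m; "tcp_pos": TCP position; "orientation": TCP orientation; "contact_force": force on the tool from outside, world axes, zero at the start; "ft_torque": the same for the moment, N m; "gripper_width": finger opening in m.
Only numpy, scipy, OpenCV 4.12 (cv2) and the standard library are available. Lean on these libraries where they do the work, as an engineer would, in place of code of your own. Each camera call takes 0.05 s, during which the arm holds its last target.

TASK

A headband frame has been left standing over the watch movement on the bench: lift it off, hang it over the bar of the rail stand and let go of it there. Then pick up the handled loupe, carry it over the rack and hold it level and centred above the movement with about a centimetre of air between them, never touching the movement or its holder with it; finish still holding it there, at rest. Do not bump the two racks or shift the holder or the other things on the bench.

Things in the scene. Friction and masses are not known exactly. Their poses are not given: they have to be found in the camera images.
- headband: Rigid headband frame, 160 g: inverted U of aluminium strip (24 mm wide along its y, 4 mm thick) in its own x-z plane, on two grey feet (12 x 50 x 30 mm, long along y) at x = +-70 mm; 128 mm free between the feet. It stands astride the movement holder. A grey grip block, 24 x 24 x 34 mm, stands on its crown, 114 to 148 mm above the origin. Origin: midway between the feet, at their undersides; z up.
- headband_crown (a point): Middle of the underside of the headband's crown, 110 mm above the headband's origin (the crown is 4 mm thick, flat for 30 mm along x, then slopes down to both legs); axes as the headband. Most of the mass is low, so it hangs steadily with a bar under this point.
- headband_block (a point): Point in the headband's grip block 135 mm above the headband's origin (13 mm below the block's top); axes as the headband.
- rail: Steel rail stand, fixed on the bench to the robot's left or right: a level round bar 12 mm in diameter along its own y, axis 150 mm above the bench, on two 12 mm posts at y = +-80 mm that reach no higher than the bar; foot plates 110 mm long (x), 12 mm tall, under the posts. Origin: on the bench under the middle of the bar.
- rail_mid (a point): Middle of the bar's axis, 150 mm above the bench; axes as the rail stand. The headband hangs across the bar, its x-z plane at right angles to the bar (its y along the bar).
- holder: Steel movement holder with a round brass watch movement (36 mm in diameter) clamped in it, loose on the bench, 350 g together. Holder 46 x 50 mm; a black clamp screw sticks out along +y to y = 46 mm at 16 mm height. The flat top of the movement, 32 mm above the bench, is the highest part. Origin: centre of the underside, on the bench, under the movement's centre.
- movement_top (a point): Centre of the movement's flat top, 32 mm above the bench; axes as the holder.
- loupe: Handled loupe, 90 g: an upright open aluminium barrel, 54 mm outer diameter, 36 mm tall, with a lens in it, and a straight level grey handle, 16 x 16 mm in section, along its -x from the barrel to x = -93 mm, centre line 24 mm above the origin. It stands on the barrel, on the other side of the robot from the rail stand. Origin: centre of the barrel's lower rim; z up.
- loupe_grip (a point): Point on the centre line of the loupe's handle, 60 mm from the barrel's axis, 24 mm above the loupe's origin; axes as the loupe.
- tool_rack: Fixed wooden block 160 (x) x 45 (y) x 55 mm with five upright rods in it, 101 mm tall in all; origin at the centre of its underside. One of two racks that stand left and right of the movement.
- drawer_rack: Fixed white small-parts drawer block, 160 (x) x 45 (y) x 92 mm tall; origin at the centre of its underside. The other of the two racks.
- oil_bottle: Amber bottle, 28 mm in diameter, 55 mm tall, loose; leave it alone. Origin at its underside.
- screw_dish: Steel dish, 56 mm in diameter, 14 mm tall, loose; leave it alone. Origin at its underside.
- dust_dome: Whitish translucent dust dome with a small black knob, 52 mm in diameter, 41 mm tall, loose; leave it alone. Origin at its underside.
- pointer_stick: Wooden stick 150 x 8 x 7 mm along its x, loose; leave it alone. Origin at the centre of its underside.
- eyeglass: Black eyeglass without a handle, 34 mm in diameter, 34 mm tall, loose; leave it alone. Origin at its underside.
- driver: Screwdriver 130 mm long lying along its x, loose; leave it alone. Origin near its middle, at its underside.
- parts_jar: Glass jar with a metal cap, 44 mm in diameter, 45 mm tall, loose; leave it alone. Origin at its underside.
Mind the look-alikes: they are no part of the job. Of the things like the loupe, leave any that is yellow; of the rest the larger one is meant.

How it is judged:
By the outcome, as a careful person would: the job done as asked, in the order asked, and still so for the second after the job is handed in, while the arm keeps its last pose, push and grip.
It also fails if it takes over 69 s, if anything falls off the work surface, if the arm or the gripper's body presses on something with over 40 N, if the wrist force passes 120 N, or if a joint passes its speed limit or range.

## Working session

There is one attempt and no reset: what is moved stays moved. The work goes in short steps, Python scripts to look and compute and a tool call to move; the robot and the scene stay as the last step left them, time stands still between calls to the robot, and variables do not carry over. Pictures are saved under pics/ and viewed, and the job is handed in when it is done.

Besides the shell and the picture viewer there is one more tool, called after "Call:" in YAML: its name, and indented under it one key for each argument. jog_arm: Moves the arm, as the interface text tells. Its arguments: {"type":"object","properties":{"steps":{"type":"array"},"hand":{"type":"number"}},"required":["steps"]}

```bash
ls; mkdir -p pics; python3 - <<'E'
from rig import ctrl, optics
import cv2,numpy as np
print(ctrl.read_state())
for n in("scene","top"):
    p,d=optics.snapshot(n); i=optics.camera_info(n)
    cv2.imwrite(f"pics/{n}0.png",p[:,:,::-1]); np.savez(f"{n}0.npz",p=p,d=d)
    print(n,i)
E
```

```text
pics
{'clock': 0.0, 'joint_pos': array([-1.36201752,  0.46840625, -0.01162369,  1.60363557,  0.00599565,
        1.07141122, -0.0562823 ]), 'joint_velocities': array([ 0.00081108,  0.00120252,  0.00130777,  0.00029442,  0.00128684,
        0.00066447, -0.00097405]), 'effort': array([ 4.92445542e-04, -5.32377899e+01,  2.14761909e-02, -2.51310754e+01,
        1.13449863e-02,  7.60456198e-03,  2.92543223e-05]), 'tcp_pos': array([0.16184503, 0.62894532, 0.23331453]), 'orientation': array([-1.57261848e+00, -1.13278100e-04, -2.51808363e-01]), 'contact_force': array([-0.70685556,  0.54332581,  0.26942456]), 'ft_torque': array([-0.0462022 , -0.01990052, -0.0214309 ]), 'gripper_width': 0.08577391770047255}
scene {'intrinsics': array([[422.42532006,   0.        , 324.39323696],
       [  0.        , 422.42532006, 198.26551674],
       [  0.        ,   0.        ,   1.        ]]), 'distortion': array([-0.06200333,  0.        ,  0.        ,  0.        ,  0.        ]), 'pose': array([[-0.67313662, -0.4584824 ,  0.58024217,  1.19999389],
       [ 0.73950359, -0.4222427 ,  0.52425714,  0.62486727],
       [ 0.00464035,  0.78198785,  0.6232764 ,  0.76875783],
       [ 0.        ,  0.        ,  0.        ,  1.        ]])}
top {'intrinsics': array([[374.38494473,   0.        , 317.26861823],
       [  0.        , 374.38494473, 202.05198385],
       [  0.        ,   0.        ,   1.        ]]), 'distortion': array([-0.01585429,  0.        ,  0.        ,  0.        ,  0.        ]), 'pose': array([[-0.00140917,  0.98197556, -0.1890027 ,  0.36682556],
       [-0.99970872, -0.0059371 , -0.02339296,  0.07623182],
       [-0.02409344,  0.18891468,  0.98169789,  1.15977435],
       [ 0.        ,  0.        ,  0.        ,  1.        ]])}
```

View pics/scene0.png

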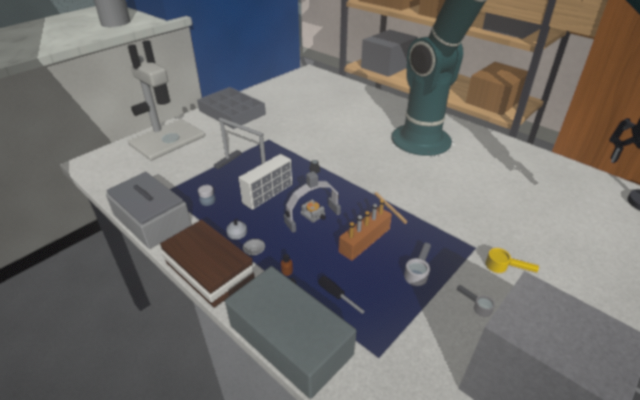

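View pics/top0.png

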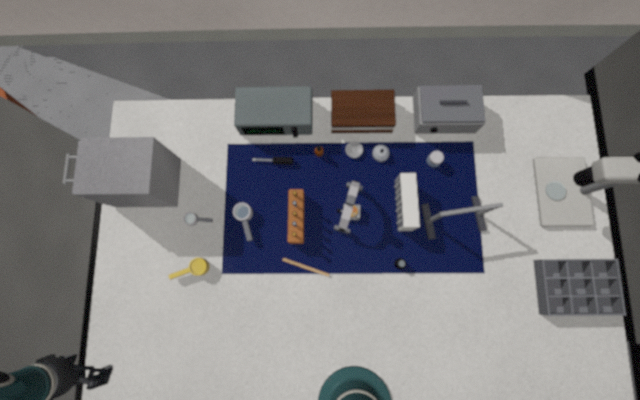

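The top view shows the headband astride the holder at (350,207), the rail stand at (430–500,215), the drawer rack (407,202) and the tool rack (296,217). Loupe candidates are the aluminium one at (242,212), a smaller one at (191,219) and a yellow one at (199,267). The black eyeglass at (401,265) has no handle. By the description I want (242,212), and I'll check it in a close crop.

```bash
cat > h.py <<'E'
import numpy as np,cv2
from rig import ctrl,optics
class C:
    def __init__(s,n):
        i=optics.camera_info(n); s.K=i["intrinsics"]; s.D=np.array(i["distortion"]); s.T=i["pose"]
    def ray(s,uv):
        p=cv2.undistortPoints(np.array(uv,float).reshape(-1,1,2),s.K,s.D)[:,0]
        d=np.c_[p[:,0],-p[:,1],-np.ones(len(p))]
        return s.T[:3,3],d@s.T[:3,:3].T
    def plane(s,uv,z):
        o,d=s.ray(uv); t=(z-o[2])/d[:,2]; return o+d*t[:,None]
    def depth(s,uv,dep):
        o,d=s.ray(uv); return o+d*np.array(dep,float).reshape(-1,1)
    def proj(s,X):
        X=(np.atleast_2d(X)-s.T[:3,3])@s.T[:3,:3]; X=X*[1,-1,-1]
        return cv2.projectPoints(X,np.zeros(3),np.zeros(3),s.K,s.D)[0][:,0]
    def cloud(s,d):
        v,u=np.mgrid[:400,:640]; P=s.depth(np.c_[u.ravel(),v.ravel()],d.ravel()).reshape(400,640,3)
        P[d<=0]=np.nan; return P
def crop(p,x0,y0,x1,y1,k,f):
    cv2.imwrite(f,cv2.resize(p[y0:y1,x0:x1,::-1],None,fx=k,fy=k,interpolation=cv2.INTER_CUBIC))
E
python3 - <<'E'
from h import *
z=np.load("top0.npz");crop(z["p"],170,140,330,290,5,"pics/t_l.png");crop(z["p"],320,140,510,290,4,"pics/t_r.png")
c=C("top");P=c.cloud(z["d"])
for u,v in [(300,330),(242,212),(296,217),(407,202),(355,185),(345,220),(352,210),(456,212),(470,210),(430,220),(191,219),(199,267)]:
    print(u,v,P[v,u].round(3))
z=np.load("scene0.npz");crop(z["p"],190,100,390,270,4,"pics/s_h.png")
crop(z["p"],370,220,560,330,4,"pics/s_l.png")
E
```

```text
300 330 [ 0.203  0.156 -0.005]
242 212 [0.555 0.336 0.027]
296 217 [0.534 0.166 0.057]
407 202 [ 0.572 -0.159  0.088]
355 185 [ 0.624 -0.009  0.085]
345 220 [0.519 0.022 0.097]
352 210 [0.545 0.003 0.111]
456 212 [ 0.531 -0.275  0.154]
470 210 [ 0.536 -0.314  0.152]
430 220 [ 0.524 -0.233  0.049]
191 219 [0.535 0.495 0.022]
199 267 [0.388 0.46  0.026]
```

View pics/t_l.png

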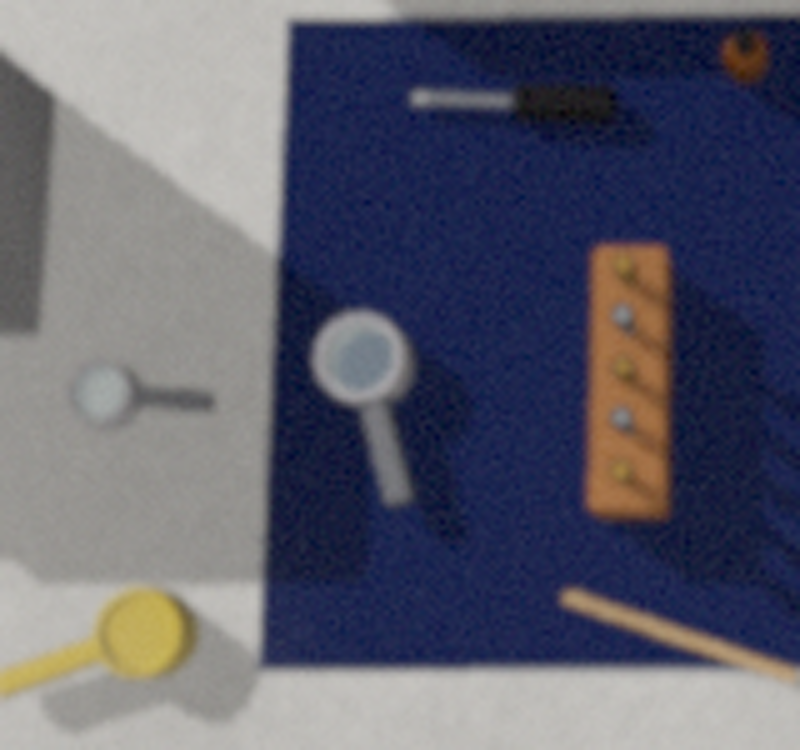

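View pics/t_r.png

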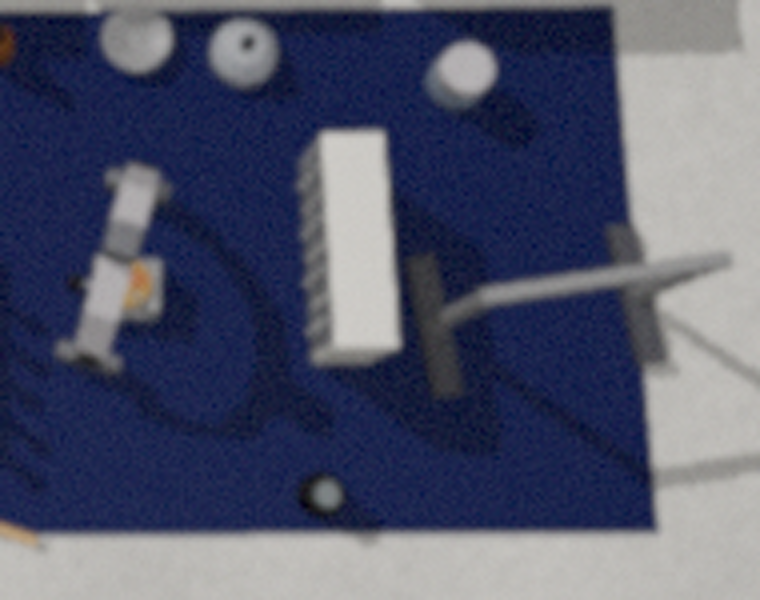

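View pics/s_h.png

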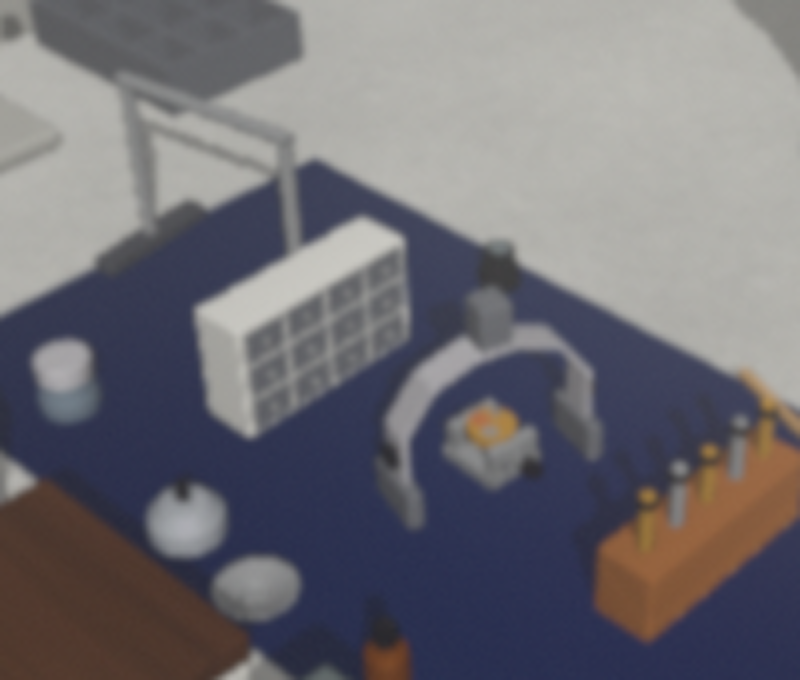

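View pics/s_l.png

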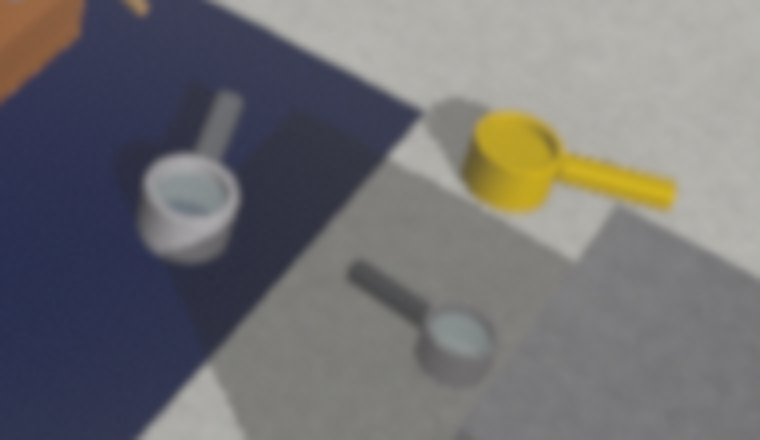

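The crop confirms it: the aluminium loupe at (242,212) is larger than the one at (191,219). In the scene view the headband arch stands clear around the holder. Its block is at crop (490,317), and the clamp screw points towards the tool rack.

```bash
python3 - <<'E'
from h import *
Z={n:np.load(n+"0.npz") for n in("top","scene")}
cs={n:C(n) for n in Z}; cl={n:cs[n].cloud(Z[n]["d"]) for n in Z}
def sel(n,x0,x1,y0,y1,z0,z1):
    P=cl[n]; m=(P[...,0]>x0)&(P[...,0]<x1)&(P[...,1]>y0)&(P[...,1]<y1)&(P[...,2]>z0)&(P[...,2]<z1)
    return P[m],np.argwhere(m)
def rect(P):
    (c,s,a)=cv2.minAreaRect(P[:,:2].astype(np.float32)*1000); return np.round(c,1),np.round(s,1),round(a,1)
for n in Z:
    print("==",n)
    for nm,b in dict(table=(.42,.48,.2,.28,-.03,.03),block=(.48,.65,-.06,.07,.13,.17),crown=(.45,.7,-.08,.1,.06,.12),feet=(.43,.7,-.09,.12,.012,.034),bar=(.4,.65,-.42,-.2,.135,.17),tool=(.4,.65,.1,.2,.045,.07),drawer=(.4,.7,-.22,-.1,.075,.11),loupe=(.4,.62,.26,.4,.012,.06)).items():
        P,ix=sel(n,*b)
        if len(P)<5: print(nm,len(P));continue
        e=np.linalg.eigh(np.cov(P[:,:2].T))[1][:,-1]
        print(nm,len(P),P.mean(0).round(4),"med z",np.median(P[:,2]).round(4),"ang",np.degrees(np.arctan2(e[1],e[0])).round(1),rect(P))
E
```

```text
== top
table 494 [4.497e-01 2.395e-01 2.000e-04] med z 0.0001 ang 90.7 (array([450. , 239.8]), array([58.8, 78.8]), 1.2)
block 82 [0.5668 0.0089 0.146 ] med z 0.1468 ang 155.4 (array([568.1,   8.2]), array([23.3, 24.2]), 75.6)
crown 320 [0.558  0.0112 0.098 ] med z 0.1025 ang 163.1 (array([569.4,   7.8]), array([ 23.9, 146.9]), 73.3)
feet 200 [5.572e-01 5.000e-04 2.690e-02] med z 0.028 ang 162.2 (array([566.9,   6. ]), array([ 71. , 153.8]), 80.0)
bar 285 [ 0.5374 -0.3163  0.1535] med z 0.1537 ang 98.6 (array([ 537.8, -317.4]), array([ 12.3, 171. ]), 8.7)
tool 707 [0.5369 0.1672 0.0541] med z 0.054 ang 178.9 (array([538.9, 168.3]), array([ 45.6, 158.4]), 89.8)
drawer 924 [ 0.5759 -0.1644  0.0903] med z 0.0908 ang -179.0 (array([ 577.8, -167.5]), array([161.,  57.]), 2.3)
loupe 385 [0.5366 0.3286 0.0292] med z 0.0289 ang -162.6 (array([527. , 318.7]), array([117.5,  52.8]), 29.3)
== scene
table 467 [ 0.4505  0.2407 -0.0005] med z -0.0006 ang 93.6 (array([450. , 240.3]), array([59.7, 79.2]), 0.1)
block 111 [0.5748 0.0157 0.1417] med z 0.1437 ang 109.4 (array([571.7,  12.5]), array([26.8, 24.4]), 73.1)
crown 354 [0.5918 0.0088 0.0963] med z 0.1021 ang 161.0 (array([572.4,  12.7]), array([ 28.8, 143.3]), 72.9)
feet 431 [0.5675 0.0138 0.0246] med z 0.0264 ang 163.1 (array([572.7,  10.2]), array([ 74.8, 151.8]), 79.2)
bar 209 [ 0.5422 -0.3067  0.1511] med z 0.1524 ang 98.6 (array([ 541. , -312.7]), array([ 15.4, 173.8]), 9.0)
tool 756 [0.5527 0.1786 0.0542] med z 0.0538 ang 177.8 (array([542.8, 174.2]), array([ 46.3, 161.3]), 89.1)
drawer 758 [ 0.5882 -0.155   0.0881] med z 0.0902 ang -179.6 (array([ 581.2, -158.1]), array([162.5,  53.6]), 1.0)
loupe 557 [0.5499 0.3368 0.0285] med z 0.0287 ang -162.4 (array([531.7, 323.3]), array([121.4,  50.9]), 29.0)
```

Estimates, averaging the two views:

| Item | Position (x, y) | Orientation |
|---|---|---|
| Headband | (0.571, 0.010) | x-axis at −17° |
| Bar middle | (0.540, −0.315) | along 98.6° |
| Drawer rack top | – | z 0.09 |
| Block top | – | z 0.147 |

These agree with the given sizes. I'll move towards the headband now.

Call:
jog_arm:
  steps:
    - [[0.076, 0, -0.069, 0, 0.0025, 0], [0.076, 0, -0.069, 0, 0.0025, 0], [0.076, 0, -0.069, 0, 0.0025, 0], [0.076, 0, -0.069, 0, 0.0025, 0], [0.076, 0, -0.069, 0, 0.0025, 0], [0.076, 0, -0.069, 0, 0.0025, 0], [0.076, 0, -0.069, 0, 0.0025, 0], [0.076, 0, -0.069, 0, 0.0025, 0], [0.076, 0, -0.069, 0, 0.0025, 0], [0.076, 0, -0.069, 0, 0.0025, 0], [0.076, 0, -0.069, 0, 0.0025, 0], [0.076, 0, -0.069, 0, 0.0025, 0]]
  hand: 1

```text
clock: 1.1
tcp_pos: [0.3587, 0.3149, 0.2341]
orientation: [-1.571, 0.0, -0.299]
contact_force: [0.1, 0.2, 0.1]
gripper_width: 0.0853
```

Call:
jog_arm:
  steps:
    - [[0.09, 0, -0.069, 0, 0, 0], [0.09, 0, -0.069, 0, 0, 0], [0.09, 0, -0.069, 0, 0, 0], [0.09, 0, -0.069, 0, 0, 0], [0.09, 0, -0.069, 0, 0, 0], [0.09, 0, -0.069, 0, 0, 0], [0.09, 0, -0.069, 0, 0, 0], [0.09, 0, -0.069, 0, 0, 0], [0.09, 0, -0.069, 0, 0, 0], [0.09, 0, -0.069, 0, 0, 0], [0, 0, 0, 0, 0, 0], [0, 0, 0, 0, 0, 0]]

```text
clock: 2.1
tcp_pos: [0.5557, 0.0369, 0.2338]
orientation: [-1.572, 0.0, -0.303]
contact_force: [0.1, 1.2, 0.3]
gripper_width: 0.0852
```

```bash
cat > go.py <<'E'
import sys
from h import *
t=np.array([float(a) for a in sys.argv[1:4]]); s=ctrl.read_state()
from scipy.spatial.transform import Rotation as Ro
R=Ro.from_euler("xyz",s["orientation"]).as_matrix()
print("t",round(s["clock"],2),"tcp",s["tcp_pos"].round(4),"rpy deg",np.degrees(s["orientation"]).round(2),"F",s["contact_force"].round(2),"w",round(s["gripper_width"],4))
print("total shares",(R.T@(t-s["tcp_pos"])/0.3).round(4))
if len(sys.argv)>4: print("ry total",round(-(float(sys.argv[4])-np.degrees(s["orientation"][2]))/90,4))
E
python3 go.py .571 .010 .144 -17.2
```

```text
t 2.1 tcp [0.5557 0.0369 0.2338] rpy deg [-9.007e+01  2.000e-02 -1.738e+01] F [0.13 1.24 0.3 ] w 0.0852
total shares [ 0.0755  0.2994 -0.07  ]
ry total -0.002
```

Call:
jog_arm:
  steps:
    - [[0.038, 0, -0.035, 0, 0, 0], [0.037, 0, -0.035, 0, -0.002, 0], [0, 0.03, 0, 0, 0, 0], [0, 0.03, 0, 0, 0, 0], [0, 0, 0, 0, 0, 0]]

```text
clock: 2.52
tcp_pos: [0.5684, 0.0142, 0.2136]
orientation: [-1.572, 0.005, -0.294]
contact_force: [0.4, 0.2, -0.5]
gripper_width: 0.0851
```

```bash
python3 go.py .571 .010 .144 -17.2; python3 - <<'E'
from h import *
p,d=optics.snapshot("scene");np.savez("scene1.npz",p=p,d=d);crop(p,250,120,400,250,5,"pics/s1.png")
c=C("scene"); s=ctrl.read_state()["tcp_pos"]
print(c.proj([s,s-[0,0,.025],[.571,.010,.148]]))
E
```

```text
t 2.52 tcp [0.5684 0.0142 0.2136] rpy deg [-90.06   0.28 -16.85] F [ 0.45  0.21 -0.49] w 0.0851
total shares [ 0.0135  0.2319 -0.0107]
ry total 0.0039
[[312.4018519  151.74109444]
 [312.53049286 160.30194493]
 [310.9566886  173.66306056]]
```

View pics/s1.png

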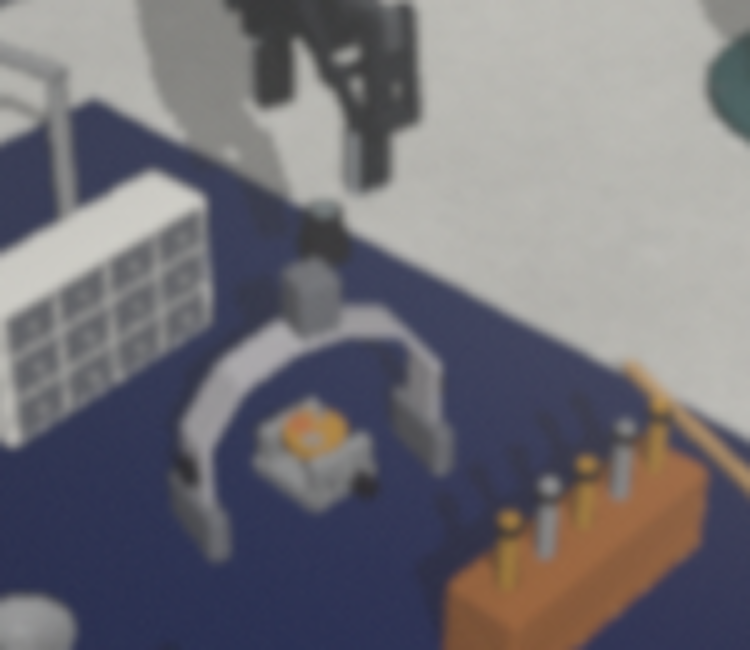

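The scene view shows the open fingers at crop (272,75) and (365,160), straddling the block at (312,295). The block top is within 2 px of prediction, so I'll descend.

Call:
jog_arm:
  steps:
    - [[0.0135, 0.02, -0.011, 0, 0.004, 0], [0, 0.03, 0, 0, 0, 0], [0, 0.03, 0, 0, 0, 0], [0, 0.03, 0, 0, 0, 0], [0, 0.03, 0, 0, 0, 0], [0, 0.03, 0, 0, 0, 0], [0, 0.03, 0, 0, 0, 0], [0, 0.025, 0, 0, 0, 0], [0, 0, 0, 0, 0, 0], [0, 0, 0, 0, 0, 0]]

```text
clock: 3.4
tcp_pos: [0.5734, 0.008, 0.1483]
orientation: [-1.571, 0.001, -0.302]
contact_force: [-0.5, -1.5, -0.1]
gripper_width: 0.0851
```

```bash
python3 go.py .571 .010 .144 -17.2; python3 - <<'E'
from h import *
p,d=optics.snapshot("scene");crop(p,250,120,400,250,5,"pics/s2.png")
E
```

```text
t 3.4 tcp [0.5734 0.008  0.1483] rpy deg [-9.003e+01  4.000e-02 -1.731e+01] F [-0.48 -1.55 -0.06] w 0.0851
total shares [-0.0096  0.0143  0.004 ]
ry total -0.0013
```

View pics/s2.png

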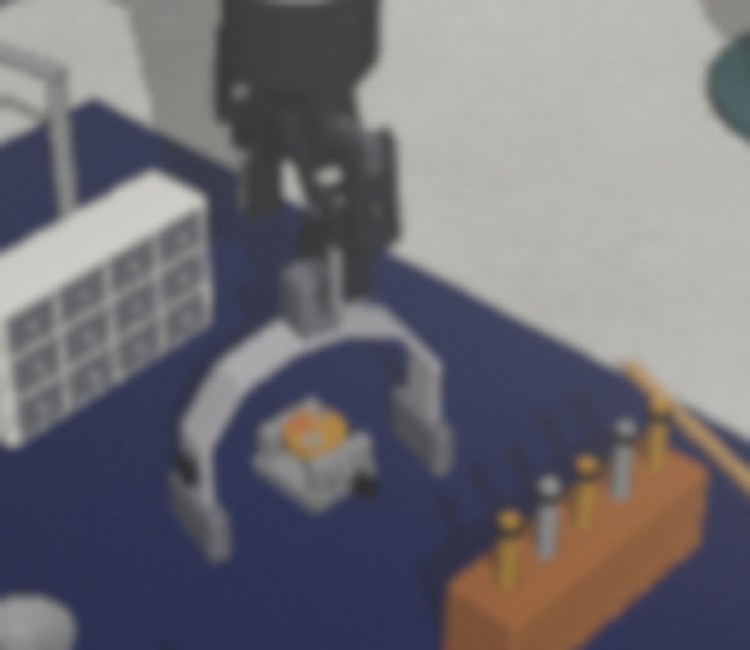

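The fingers straddle the block at crop (310,290). I'll make a small correction and close.

Call:
jog_arm:
  steps:
    - [[-0.009, 0.013, 0.004, 0, 0, 0], [0, 0, 0, 0, 0, 0], [0, 0, 0, 0, 0, 0]]

```text
clock: 3.7
tcp_pos: [0.5713, 0.0103, 0.145]
orientation: [-1.571, -0.0, -0.302]
contact_force: [-0.1, 0.6, -0.9]
gripper_width: 0.0854
```

Call:
jog_arm:
  steps:
    - [[0, 0, 0, 0, 0, 0], [0, 0, 0, 0, 0, 0], [0, 0, 0, 0, 0, 0], [0, 0, 0, 0, 0, 0], [0, 0, 0, 0, 0, 0], [0, 0, 0, 0, 0, 0], [0, 0, 0, 0, 0, 0], [0, 0, 0, 0, 0, 0], [0, 0, 0, 0, 0, 0], [0, 0, 0, 0, 0, 0]]
  hand: -1

```text
clock: 4.53
tcp_pos: [0.5715, 0.01, 0.1452]
orientation: [-1.571, -0.0, -0.302]
contact_force: [-2.0, -0.3, 5.8]
gripper_width: 0.0218
```

Call:
jog_arm:
  steps:
    - [[0, -0.01, 0, 0, 0, 0], [0, -0.02, 0, 0, 0, 0], [0, -0.03, 0, 0, 0, 0], [0, -0.04, 0, 0, 0, 0], [0, -0.04, 0, 0, 0, 0], [0, -0.04, 0, 0, 0, 0], [0, -0.02, 0, 0, 0, 0], [0, 0, 0, 0, 0, 0], [0, 0, 0, 0, 0, 0]]

```text
clock: 5.28
tcp_pos: [0.5715, 0.0101, 0.2054]
orientation: [-1.57, -0.001, -0.302]
contact_force: [-0.2, 0.1, -1.4]
gripper_width: 0.0216
```

```bash
python3 go.py .5395 -.315 .345 8.6; python3 - <<'E'
from h import *
p,d=optics.snapshot("scene");np.savez("scene3.npz",p=p,d=d);crop(p,200,90,400,250,4,"pics/s3.png")
E
```

```text
t 5.28 tcp [0.5715 0.0101 0.2054] rpy deg [-8.996e+01 -5.000e-02 -1.730e+01] F [-0.23  0.13 -1.45] w 0.0216
total shares [ 0.2209 -0.4657 -1.0662]
ry total -0.2878
```

View pics/s3.png

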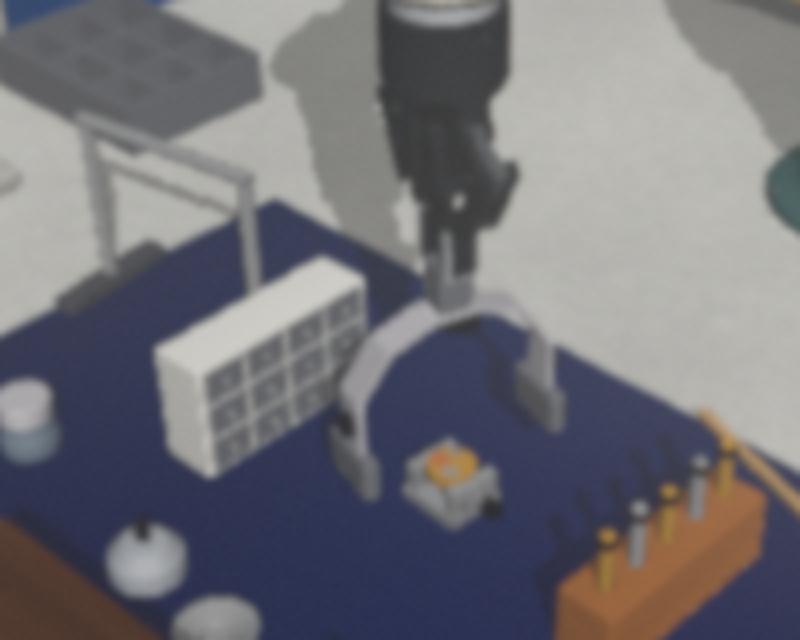

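The headband is up, level in the jaws, with the feet off the bench, and the holder was not disturbed (crop (452,485)). Next I raise it further.

Call:
jog_arm:
  steps:
    - [[0, -0.04, 0, 0, 0, 0], [0, -0.07, 0, 0, 0, 0], [0, -0.08, 0, 0, 0, 0], [0, -0.08, 0, 0, 0, 0], [0, -0.08, 0, 0, 0, 0], [0, -0.07, 0, 0, 0, 0], [0, -0.045, 0, 0, 0, 0], [0, 0, 0, 0, 0, 0], [0, 0, 0, 0, 0, 0]]

```text
clock: 6.08
tcp_pos: [0.5714, 0.01, 0.3447]
orientation: [-1.57, -0.001, -0.302]
contact_force: [-0.1, -0.1, -2.0]
gripper_width: 0.0219
```

```bash
python3 go.py .5395 -.315 .345 8.6
```

```text
t 6.08 tcp [0.5714 0.01   0.3447] rpy deg [-8.998e+01 -4.000e-02 -1.732e+01] F [-0.08 -0.1  -2.  ] w 0.0219
total shares [ 0.221  -0.0012 -1.0658]
ry total -0.288
```

Call:
jog_arm:
  steps:
    - [[0.008, 0, -0.04, 0, 0, 0], [0.015, 0, -0.075, 0, 0, 0], [0.02, 0, -0.1, 0, 0, 0], [0.023, 0, -0.11, 0, 0, 0], [0.023, 0, -0.11, 0, 0, 0], [0.023, 0, -0.11, 0, 0, 0], [0.023, 0, -0.11, 0, 0, 0], [0.023, 0, -0.11, 0, 0, 0], [0.023, 0, -0.11, 0, 0, 0], [0.02, 0, -0.1, 0, 0, 0], [0.014, 0, -0.06, 0, 0, 0], [0.006, 0, -0.03, 0, 0, 0]]

```text
clock: 7.08
tcp_pos: [0.5369, -0.3191, 0.3427]
orientation: [-1.573, 0.003, -0.308]
contact_force: [-1.2, 0.0, -2.3]
gripper_width: 0.0215
```

Call:
jog_arm:
  steps:
    - [[0, 0, 0, 0, -0.03, 0], [0, 0, 0, 0, -0.05, 0], [0, 0, 0, 0, -0.06, 0], [0, 0, 0, 0, -0.06, 0], [0, 0, 0, 0, -0.05, 0], [0, 0, 0, 0, -0.038, 0], [0, 0, 0, 0, 0, 0], [0, 0, 0, 0, 0, 0], [0, 0, 0, 0, 0, 0]]

```text
clock: 7.83
tcp_pos: [0.5394, -0.3144, 0.3438]
orientation: [-1.57, 0.001, 0.149]
contact_force: [-0.5, 0.1, -2.2]
gripper_width: 0.0219
```

```bash
python3 go.py .5395 -.315 .345 8.6; python3 - <<'E'
from h import *
for n in("scene","top"):
    p,d=optics.snapshot(n);np.savez(n+"4.npz",p=p,d=d)
    crop(p,*((130,60,330,210) if n=="scene" else (380,120,540,270)),4,f"pics/{n}4.png")
print(ctrl.read_state()["joint_pos"].round(2))
E
```

```text
t 7.83 tcp [ 0.5394 -0.3144  0.3438] rpy deg [-8.996e+01  5.000e-02  8.540e+00] F [-0.48  0.12 -2.2 ] w 0.0219
total shares [ 0.     -0.0041 -0.0022]
ry total -0.0006
[ 0.12  0.35  0.47  1.56 -0.16  1.27  2.34]
```

View pics/scene4.png

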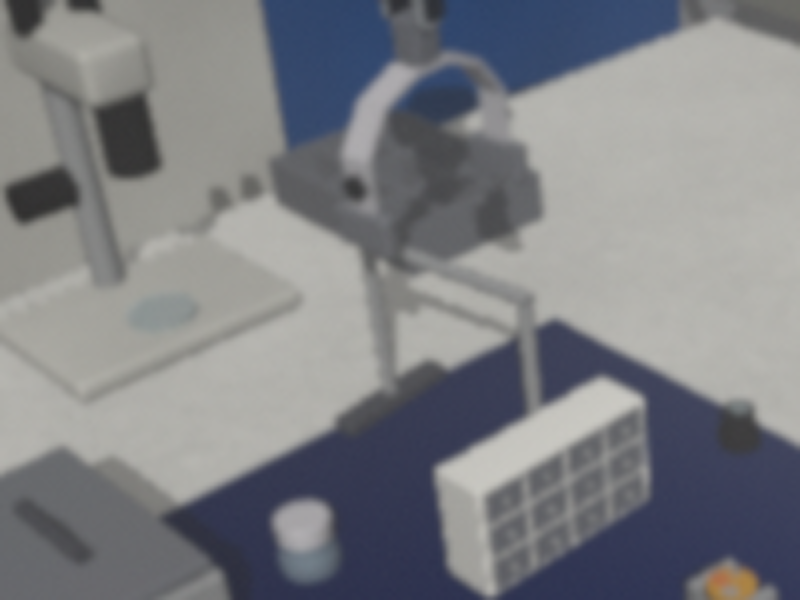

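View pics/top4.png

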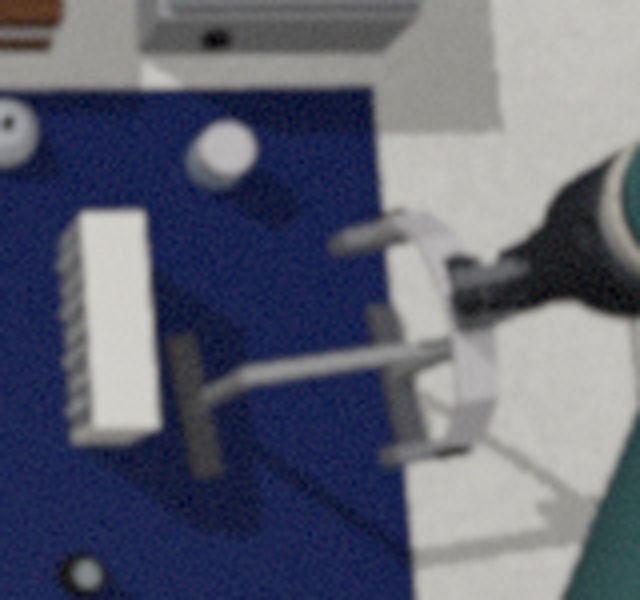

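```bash
python3 - <<'E'
from h import *
for n in("top","scene"):
    z=np.load(n+"4.npz");P=C(n).cloud(z["d"])
    def q(x0,x1,y0,y1,z0,z1):
        m=(P[...,0]>x0)&(P[...,0]<x1)&(P[...,1]>y0)&(P[...,1]<y1)&(P[...,2]>z0)&(P[...,2]<z1);Q=P[m]
        c,s,a=cv2.minAreaRect(Q[:,:2].astype(np.float32)*1000);print(n,len(Q),Q[:,2].min().round(3),np.round(c,1),np.round(s,1),round(a,1))
    q(.4,.68,-.4,-.22,.18,.312);q(.5,.58,-.36,-.27,.29,.312);q(.4,.65,-.43,-.2,.135,.17)
E
```

```text
top 697 0.199 [ 537.9 -313.5] [154.1  48.9] 9.3
top 194 0.298 [ 540.2 -314. ] [83.2 25.3] 9.4
top 236 0.138 [ 535.9 -303.5] [ 12.2 143.4] 8.6
scene 737 0.199 [ 539.2 -310.6] [155.4  55.4] 10.2
scene 105 0.297 [ 540.7 -309.5] [80. 29.] 4.9
scene 166 0.136 [ 541.2 -310.6] [ 15.3 171.3] 9.4
```

In both views the headband's centre is within about 2 mm of the bar, the yaw matches, and the feet are at z = 0.199. I'll lower it.

Call:
jog_arm:
  steps:
    - [[0, 0.02, 0, 0, 0, 0], [0, 0.04, 0, 0, 0, 0], [0, 0.05, 0, 0, 0, 0], [0, 0.06, 0, 0, 0, 0], [0, 0.06, 0, 0, 0, 0], [0, 0.06, 0, 0, 0, 0], [0, 0.06, 0, 0, 0, 0], [0, 0.05, 0, 0, 0, 0], [0, 0.04, 0, 0, 0, 0], [0, 0.03, 0, 0, 0, 0], [0, 0, 0, 0, 0, 0], [0, 0, 0, 0, 0, 0]]

```text
clock: 8.93
tcp_pos: [0.5395, -0.3147, 0.2031]
orientation: [-1.571, 0.001, 0.15]
contact_force: [0.1, -0.5, -1.7]
gripper_width: 0.022
```

Call:
jog_arm:
  steps:
    - [[0, 0.01, 0, 0, 0, 0], [0, 0.01, 0, 0, 0, 0], [0, 0.008, 0, 0, 0, 0], [0, 0.005, 0, 0, 0, 0], [0, 0, 0, 0, 0, 0], [0, 0, 0, 0, 0, 0]]

```text
clock: 9.43
tcp_pos: [0.5396, -0.3147, 0.1936]
orientation: [-1.571, -0.0, 0.15]
contact_force: [-0.2, -0.3, -1.2]
gripper_width: 0.022
```

Call:
jog_arm:
  steps:
    - [[0, 0.004, 0, 0, 0, 0], [0, 0.004, 0, 0, 0, 0], [0, 0, 0, 0, 0, 0]]

```text
clock: 9.68
tcp_pos: [0.5397, -0.3148, 0.1912]
orientation: [-1.571, -0.0, 0.15]
contact_force: [0.5, 0.5, -0.2]
gripper_width: 0.0215
```

Call:
jog_arm:
  steps:
    - [[0, 0.003, 0, 0, 0, 0], [0, 0.003, 0, 0, 0, 0], [0, 0, 0, 0, 0, 0]]

```text
clock: 9.93
tcp_pos: [0.5401, -0.3149, 0.191]
orientation: [-1.571, -0.002, 0.15]
contact_force: [-2.3, 1.8, 8.2]
gripper_width: 0.0215
```

It rests on the bar with a light press. I'll ease off slightly and look before letting go.

Call:
jog_arm:
  steps:
    - [[0, -0.004, 0, 0, 0, 0], [0, 0, 0, 0, 0, 0]]

```text
clock: 10.1
tcp_pos: [0.5399, -0.3149, 0.1911]
orientation: [-1.571, -0.001, 0.15]
contact_force: [-0.8, 1.4, 4.4]
gripper_width: 0.0216
```

```bash
python3 go.py .5395 -.315 .345 8.6; python3 - <<'E'
from h import *
for n in("scene",):
    p,d=optics.snapshot(n);np.savez(n+"5.npz",p=p,d=d)
    crop(p,180,60,340,180,5,f"pics/{n}5.png")
E
```

```text
t 10.1 tcp [ 0.5399 -0.3149  0.1911] rpy deg [-9.003e+01 -6.000e-02  8.610e+00] F [-0.78  1.37  4.36] w 0.0216
total shares [-8.00e-04 -5.13e-01 -4.00e-04]
ry total 0.0001
```

View pics/scene5.png

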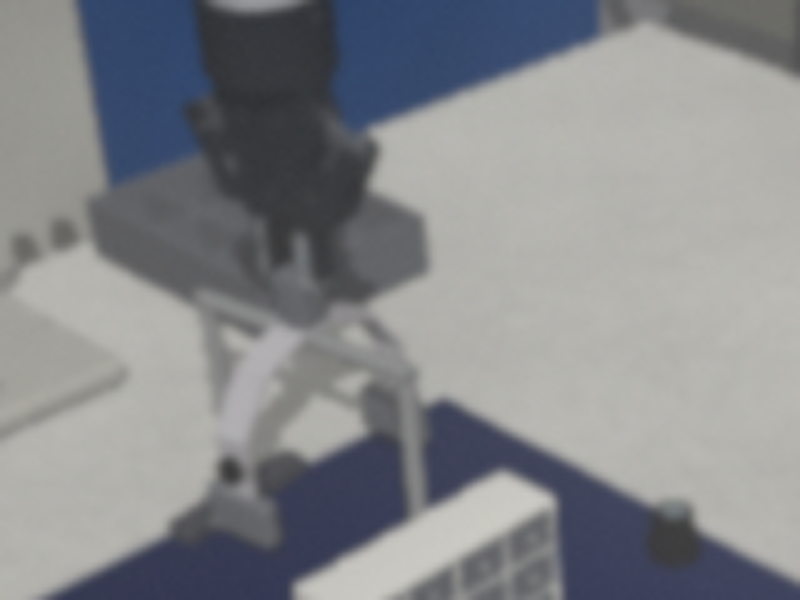

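The headband's crown is over the bar at crop (310,330), with a leg on each side. I'll let go, first opening part way.

Call:
jog_arm:
  steps:
    - [[0, -0.003, 0, 0, 0, 0], [0, 0, 0, 0, 0, 0], [0, 0, 0, 0, 0, 0], [0, 0, 0, 0, 0, 0], [0, 0, 0, 0, 0, 0], [0, 0, 0, 0, 0, 0]]
  hand: 0.2

```text
clock: 10.65
tcp_pos: [0.5395, -0.3147, 0.1912]
orientation: [-1.571, 0.0, 0.15]
contact_force: [-0.2, 0.0, -0.2]
gripper_width: 0.0513
```

Call:
jog_arm:
  steps:
    - [[0, -0.02, 0, 0, 0, 0], [0, -0.04, 0, 0, 0, 0], [0, -0.06, 0, 0, 0, 0], [0, -0.08, 0, 0, 0, 0], [0, -0.08, 0, 0, 0, 0], [0, -0.06, 0, 0, 0, 0], [0, -0.04, 0, 0, 0, 0], [0, 0, 0, 0, 0, 0]]

```text
clock: 11.32
tcp_pos: [0.5408, -0.3157, 0.3093]
orientation: [-1.574, -0.005, 0.15]
contact_force: [0.4, 0.1, 0.1]
gripper_width: 0.051
```

```bash
python3 go.py .5395 -.315 .345 8.6; python3 - <<'E'
from h import *
for n in("scene","top"):
    p,d=optics.snapshot(n);np.savez(n+"6.npz",p=p,d=d)
    P=C(n).cloud(d)
    def q(nm,x0,x1,y0,y1,z0,z1):
        m=(P[...,0]>x0)&(P[...,0]<x1)&(P[...,1]>y0)&(P[...,1]<y1)&(P[...,2]>z0)&(P[...,2]<z1);Q=P[m]
        if len(Q)<5: print(nm,len(Q));return
        c,s,a=cv2.minAreaRect(Q[:,:2].astype(np.float32)*1000);print(n,nm,len(Q),np.median(Q,0).round(3),np.round(c,1),np.round(s,1),round(a,1))
    q("hbfeetA",.4,.68,-.37,-.26,.04,.09);q("block",.5,.58,-.35,-.28,.18,.2);q("movement",.52,.62,-.04,.06,.026,.042)
    crop(p,180,60,340,180,5,f"pics/{n}6.png") if n=="scene" else crop(p,230,150,390,270,5,f"pics/{n}6.png")
    if n=="scene": crop(p,270,170,370,240,8,"pics/scene6m.png")
E
```

```text
t 11.32 tcp [ 0.5408 -0.3157  0.3093] rpy deg [-90.19  -0.3    8.6 ] F [0.4  0.1  0.14] w 0.051
total shares [-0.0033 -0.1192  0.0025]
ry total 0.0
scene hbfeetA 242 [ 0.609 -0.306  0.066] [ 541.3 -311.4] [156.2  53.1] 9.3
scene block 73 [ 0.543 -0.306  0.19 ] [ 540.3 -312.4] [25.7 28.2] 7.1
scene movement 157 [0.561 0.006 0.03 ] [559.3   3.5] [50.3 40.6] 85.0
top hbfeetA 109 [ 0.598 -0.302  0.073] [ 538.5 -310.9] [148.8  49.5] 11.4
top block 98 [ 0.537 -0.312  0.192] [ 536.6 -313.2] [23.9 24.2] 11.2
top movement 179 [ 0.556 -0.003  0.03 ] [556.3  -1.5] [51.9 38.2] 88.2
```

View pics/scene6.png

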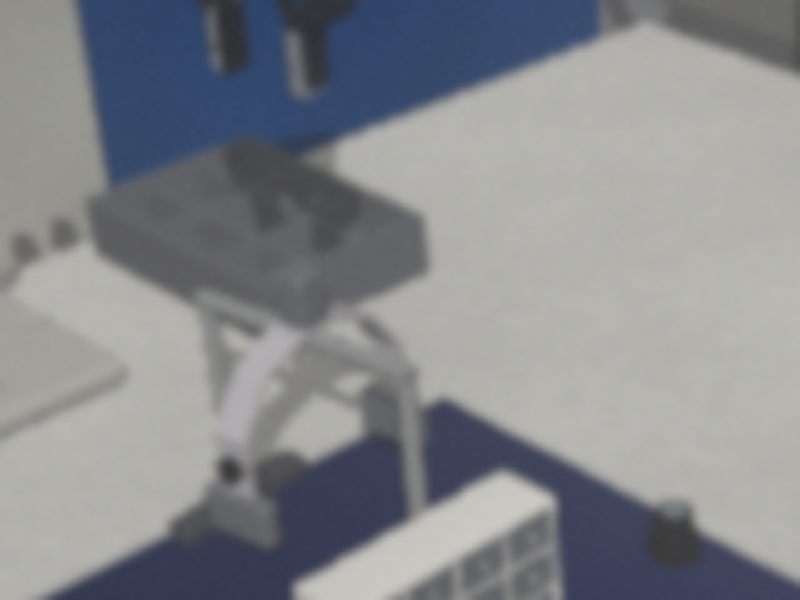

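View pics/top6.png

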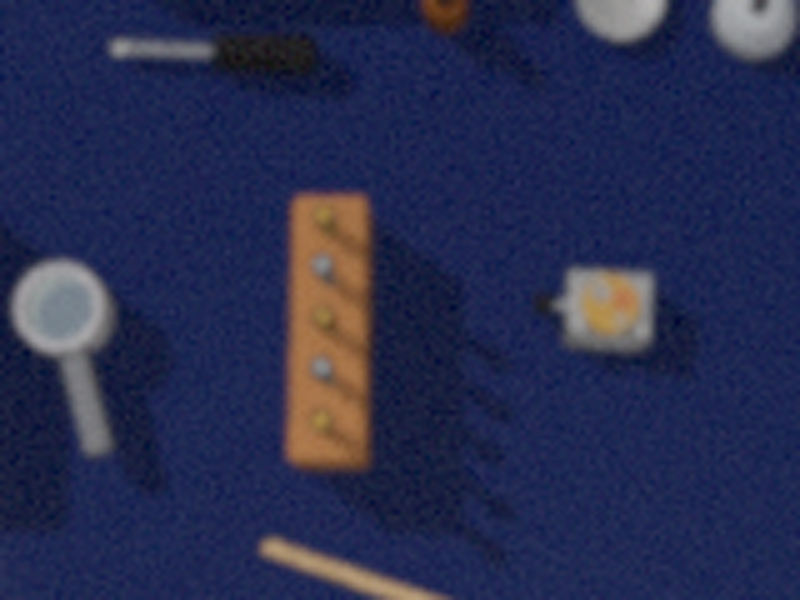

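View pics/scene6m.png

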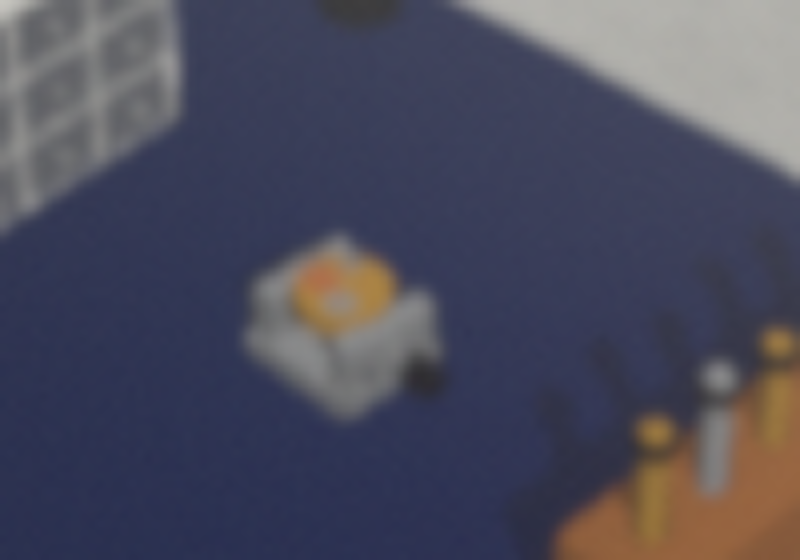

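The headband hangs level across the bar and is released. The holder now stands in plain view, at top crop (611,308) and scene crop (345,293). Next I measure the movement and the loupe.

```bash
python3 - <<'E'
from h import *
for n in("top","scene"):
    c=C(n);z=np.load(n+"6.npz");p=z["p"];hsv=cv2.cvtColor(p,cv2.COLOR_RGB2HSV)
    u,v=c.proj([[.558,.003,.032]])[0]
    m=((hsv[...,0]<32)&(hsv[...,1]>60)&(hsv[...,2]>70)).astype(np.uint8)
    w=np.zeros_like(m);w[int(v)-14:int(v)+15,int(u)-14:int(u)+15]=1;m&=w
    pts=cv2.findNonZero(m);h=cv2.convexHull(pts);e=cv2.fitEllipse(h) if len(h)>=5 else None
    P=c.plane(h.reshape(-1,2),.032)[:,:2];cc,r=cv2.minEnclosingCircle((P*1000).astype(np.float32));ee=cv2.fitEllipse((P*1000).astype(np.float32))
    print(n,"mov n",len(pts),"ell",np.round(e[0],1),c.plane([e[0]],.032).round(4),"circ",np.round(cc,1),round(r,1),"ell mm",ee)
    # rays: edges at half intensity -> loupe
    P=c.cloud(z["d"]);m=(P[...,0]>.4)&(P[...,0]<.62)&(P[...,1]>.26)&(P[...,1]<.4)&(hsv[...,1]<110)&(P[...,2]>0.005)
    m=cv2.morphologyEx(m.astype(np.uint8),cv2.MORPH_OPEN,np.ones((2,2)))
    k,lab,st,ce=cv2.connectedComponentsWithStats(m);i=1+np.argmax(st[1:,4]);m=(lab==i)
    Q=P[m];print("loupe",m.sum(),st[i])
    # top-of-handle points
    H=Q[(Q[:,2]>.024)&(Q[:,2]<.042)]
    mm=m&(P[...,2]>.024);
    v,u=np.nonzero(m);Xr=c.plane(np.c_[u,v],.032)[:,:2]
    # handle = pixels far from barrel centre
    b0=np.array([.553,.336]);d=np.linalg.norm(Xr-b0,axis=1);hh=Xr[(d>.045)]
    mean=hh.mean(0);ev=np.linalg.eigh(np.cov(hh.T))[1][:,-1];ev*=np.sign(ev[0])
    s=(hh-mean)@ev
    print("handle z32 mean",mean.round(4),"ang",np.degrees(np.arctan2(ev[1],ev[0])).round(1),"ends",(mean+ev*s.min()).round(4),(mean+ev*s.max()).round(4),len(hh))
    crop(p,*(int(u.min())-8,int(v.min())-8,int(u.max())+8,int(v.max())+8),10,f"pics/{n}6l.png");print(u.min()-8,v.min()-8)
    cv2.imwrite(f"pics/{n}6lm.png",cv2.resize(m[v.min()-8:v.max()+8,u.min()-8:u.max()+8].astype(np.uint8)*255,None,fx=10,fy=10,interpolation=0))
E
```

```text
top mov n 100 ell [351.8 210.6] [[ 0.5569 -0.002   0.032 ]] circ [557.1  -1.3] 18.7 ell mm ((556.904052734375, -2.02496600151062), (33.94964599609375, 37.042110443115234), 44.87859344482422)
loupe 388 [234 204  20  39 388]
handle z32 mean [0.4871 0.3108] ang 15.6 ends [0.463  0.3041] [0.5122 0.3179] 96
226 196
scene mov n 102 ell [312.4 206.1] [[0.5617 0.0041 0.032 ]] circ [562.7   5. ] 21.4 ell mm ((561.478271484375, 3.9146475791931152), (34.732913970947266, 43.03691864013672), 116.79122924804688)
loupe 600 [406 244  25  41 600]
handle z32 mean [0.5466 0.3416] ang 19.2 ends [0.4755 0.3169] [0.6046 0.3618] 149
398 236
```

View pics/top6l.png

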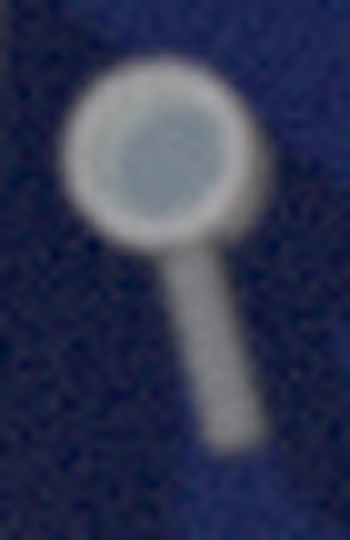

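View pics/scene6l.png

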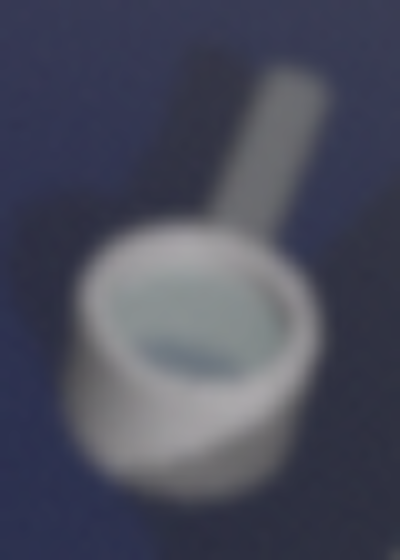

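```bash
python3 - <<'E'
from h import *
t=C("top");s=C("scene")
f=lambda o,c:[(o[0]+(c[0]+.5)/10-.5),(o[1]+(c[1]+.5)/10-.5)]
T=lambda *c:t.plane([f((226,196),c)],.036)[0]
S=lambda *c,z=.036:s.plane([f((398,236),c)],z)[0]
print("top rim",T(157,152), "sides",T(60,152),T(250,152),T(157,55),T(157,250))
print("scene rim",S(200,305),"sides",S(75,305),S(325,315),S(195,215),S(205,400))
for a,b in [((188,262),(239,438))]:
    A=t.plane([f((226,196),a)],.032)[0];B=t.plane([f((226,196),b)],.032)[0];print("top handle",A,B,np.degrees(np.arctan2(*(A-B)[1::-1])))
A=S(247,225,z=.032);B=S(296,78,z=.032);print("scene handle",A,B,np.degrees(np.arctan2(*(A-B)[1::-1])))
E
```

```text
top rim [0.5574741  0.33582365 0.036     ] sides [0.55763287 0.36573991 0.036     ] [0.55732161 0.30719091 0.036     ] [0.58773535 0.3369468  0.036     ] [0.52720442 0.33470524 0.036     ]
scene rim [0.55815468 0.33860479 0.036     ] sides [0.5778267  0.31693545 0.036     ] [0.54116071 0.36199599 0.036     ] [0.5344402  0.32200684 0.036     ] [0.58212656 0.35532146 0.036     ]
top handle [0.52403428 0.32595929 0.032     ] [0.47025877 0.30854432 0.032     ] 17.94431947519859
scene handle [0.52518972 0.33140384 0.032     ] [0.47410065 0.31355156 0.032     ] 19.26116760275535
```

```bash
python3 go.py .5005 .3193 .25 17.2
```

```text
t 11.42 tcp [ 0.5395 -0.3146  0.3055] rpy deg [-9.00e+01 -2.00e-02  8.61e+00] F [-0.74  0.45 -0.1 ] w 0.0511
total shares [0.1879 0.1851 2.1086]
ry total -0.0954
```

Call:
jog_arm:
  steps:
    - [[0.005, 0, 0.06, 0, 0, 0], [0.01, 0, 0.1, 0, 0, 0], [0.01, 0, 0.11, 0, 0, 0], [0.01, 0, 0.11, 0, 0, 0], [0.01, 0, 0.11, 0, 0, 0], [0.01, 0, 0.11, 0, 0, 0], [0.01, 0, 0.11, 0, 0, 0], [0.01, 0, 0.11, 0, 0, 0], [0.01, 0, 0.11, 0, 0, 0], [0.01, 0, 0.11, 0, 0, 0], [0.01, 0, 0.11, 0, 0, 0], [0.01, 0, 0.11, 0, 0, 0]]
  hand: 1

```text
clock: 12.42
tcp_pos: [0.5159, 0.0657, 0.3039]
orientation: [-1.571, 0.003, 0.15]
contact_force: [1.1, 0.2, 1.3]
gripper_width: 0.0851
```

Call:
jog_arm:
  steps:
    - [[0.01, 0, 0.11, 0, 0, 0], [0.01, 0, 0.11, 0, 0, 0], [0.01, 0, 0.11, 0, 0, 0], [0.01, 0, 0.11, 0, 0, 0], [0.01, 0, 0.11, 0, 0, 0], [0.01, 0, 0.11, 0, 0, 0], [0.01, 0, 0.1, 0, 0, 0], [0.003, 0, 0.06, 0, -0.03, 0], [0, 0, 0.025, 0, -0.035, 0], [0, 0, 0, 0, -0.03, 0], [0, 0, 0, 0, 0, 0], [0, 0, 0, 0, 0, 0]]

```text
clock: 13.42
tcp_pos: [0.5004, 0.317, 0.3044]
orientation: [-1.572, 0.002, 0.299]
contact_force: [0.9, 0.3, 0.3]
gripper_width: 0.0856
```

```bash
python3 go.py .5005 .3193 .032 17.2
```

```text
t 13.42 tcp [0.5004 0.317  0.3044] rpy deg [-90.06   0.1   17.11] F [0.91 0.3  0.33] w 0.0856
total shares [0.0041 0.9079 0.0081]
ry total -0.001
```

Next I descend to about z = 0.09 and look before the last part.

Call:
jog_arm:
  steps:
    - [[0.002, 0.03, 0.004, 0, 0, 0], [0, 0.06, 0.004, 0, 0, 0], [0, 0.08, 0, 0, 0, 0], [0, 0.09, 0, 0, 0, 0], [0, 0.09, 0, 0, 0, 0], [0, 0.09, 0, 0, 0, 0], [0, 0.09, 0, 0, 0, 0], [0, 0.07, 0, 0, 0, 0], [0, 0.05, 0, 0, 0, 0], [0, 0.04, 0, 0, 0, 0], [0, 0, 0, 0, 0, 0], [0, 0, 0, 0, 0, 0]]

```text
clock: 14.42
tcp_pos: [0.5003, 0.32, 0.0979]
orientation: [-1.571, 0.001, 0.299]
contact_force: [0.4, 0.5, 0.0]
gripper_width: 0.0854
```

```bash
python3 go.py .5005 .3193 .032 17.2; python3 - <<'E'
from h import *
for n,b in(("scene",(370,180,490,290)),("top",(190,180,310,290))):
    p,d=optics.snapshot(n);crop(p,*b,6,f"pics/{n}7.png")
E
```

```text
t 14.42 tcp [0.5003 0.32   0.0979] rpy deg [-9.003e+01  5.000e-02  1.712e+01] F [0.45 0.46 0.04] w 0.0854
total shares [ 2.000e-04  2.198e-01 -2.300e-03]
ry total -0.0009
```

View pics/scene7.png

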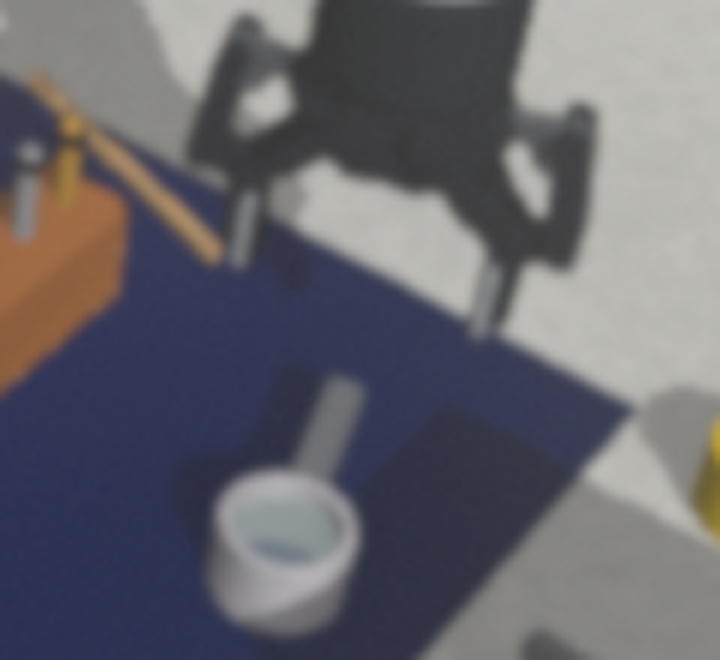

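View pics/top7.png

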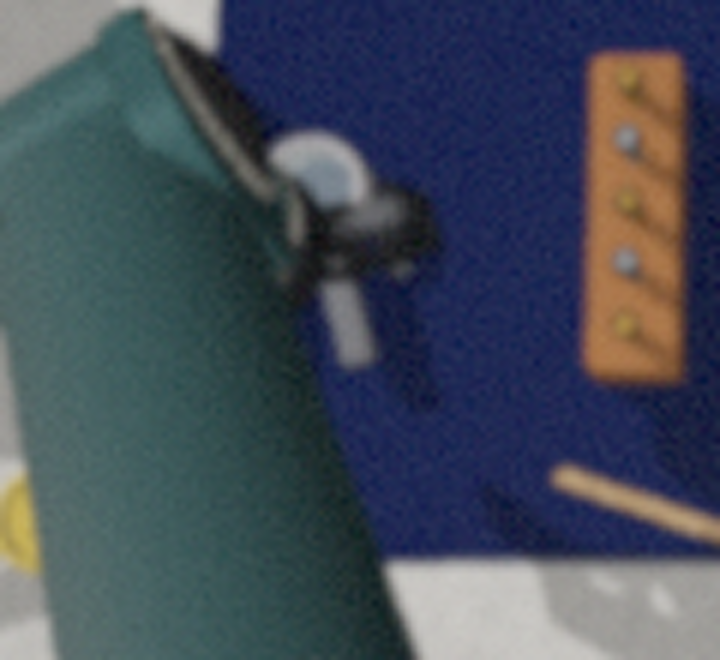

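The fingers are placed symmetrically about the handle (scene crop: fingers at (240,260) and (480,330), handle at (335,425)). I'll descend the rest.

Call:
jog_arm:
  steps:
    - [[0, 0.03, 0, 0, 0, 0], [0, 0.04, 0, 0, 0, 0], [0, 0.04, 0, 0, 0, 0], [0, 0.04, 0, 0, 0, 0], [0, 0.03, 0, 0, 0, 0], [0, 0.02, 0, 0, 0, 0], [0, 0.015, 0, 0, 0, 0], [0, 0, 0, 0, 0, 0], [0, 0, 0, 0, 0, 0]]

```text
clock: 15.27
tcp_pos: [0.5004, 0.3205, 0.0337]
orientation: [-1.571, 0.0, 0.299]
contact_force: [0.7, -0.3, 0.2]
gripper_width: 0.0853
```

Call:
jog_arm:
  steps:
    - [[0, 0.002, 0, 0, 0, 0], [0, 0, 0, 0, 0, 0], [0, 0, 0, 0, 0, 0], [0, 0, 0, 0, 0, 0], [0, 0, 0, 0, 0, 0], [0, 0, 0, 0, 0, 0], [0, 0, 0, 0, 0, 0], [0, 0, 0, 0, 0, 0], [0, 0, 0, 0, 0, 0], [0, 0, 0, 0, 0, 0], [0, 0, 0, 0, 0, 0]]
  hand: -1

```text
clock: 16.18
tcp_pos: [0.5003, 0.3205, 0.0333]
orientation: [-1.571, 0.0, 0.3]
contact_force: [-0.4, -0.0, 1.5]
gripper_width: 0.0118
```

```bash
python3 go.py .5005 .3193 .2 17.2; python3 - <<'E'
from h import *
for n,b in(("scene",(370,180,490,290)),):
    p,d=optics.snapshot(n);crop(p,*b,6,f"pics/{n}8.png")
E
```

```text
t 16.18 tcp [0.5003 0.3205 0.0333] rpy deg [-9.000e+01  1.000e-02  1.716e+01] F [-0.42 -0.04  1.53] w 0.0118
total shares [-5.000e-04 -5.556e-01 -4.100e-03]
ry total -0.0004
```

View pics/scene8.png

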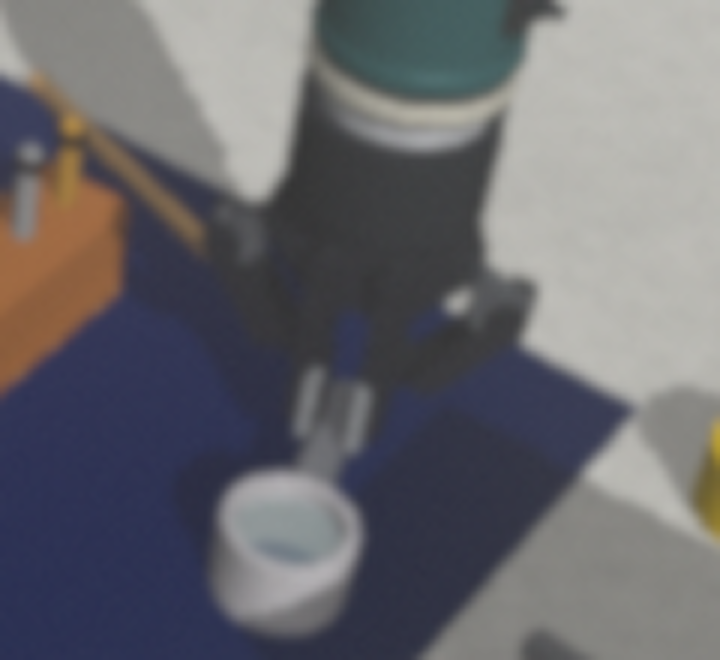

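The handle is held between the pads at crop (335,420). I'll lift gently.

Call:
jog_arm:
  steps:
    - [[0, -0.01, 0, 0, 0, 0], [0, -0.02, 0, 0, 0, 0], [0, -0.03, 0, 0, 0, 0], [0, -0.04, 0, 0, 0, 0], [0, -0.03, 0, 0, 0, 0], [0, -0.02, 0, 0, 0, 0], [0, 0, 0, 0, 0, 0], [0, 0, 0, 0, 0, 0]]

```text
clock: 16.9
tcp_pos: [0.5006, 0.3207, 0.0791]
orientation: [-1.57, -0.001, 0.299]
contact_force: [-0.0, 0.6, -0.9]
gripper_width: 0.0119
```

```bash
python3 go.py .5005 .3193 .2 17.2; python3 - <<'E'
from h import *
for n,b in(("scene",(370,180,490,290)),):
    p,d=optics.snapshot(n);crop(p,*b,6,f"pics/{n}9.png")
E
```

```text
t 16.9 tcp [0.5006 0.3207 0.0791] rpy deg [-8.997e+01 -7.000e-02  1.716e+01] F [-0.04  0.59 -0.93] w 0.0119
total shares [-0.0013 -0.4032 -0.0042]
ry total -0.0005
```

View pics/scene9.png

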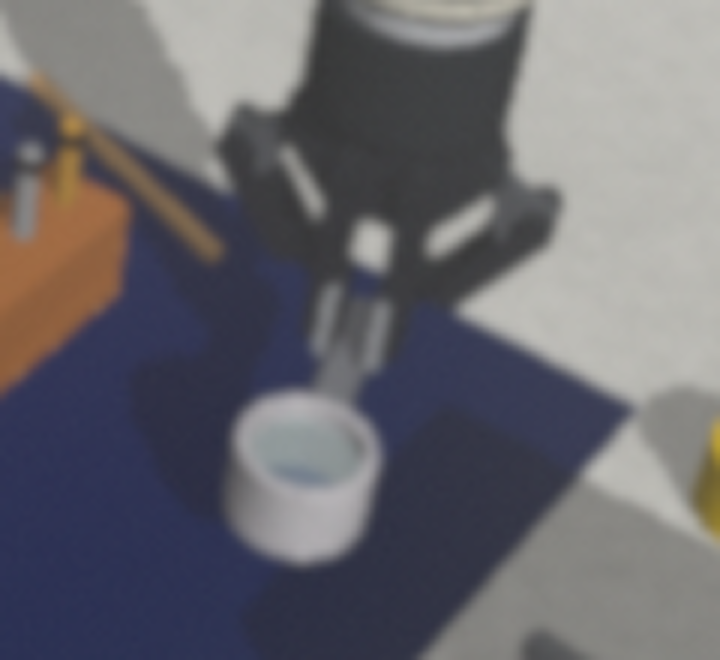

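Call:
jog_arm:
  steps:
    - [[0, -0.03, 0, 0, 0, 0], [0, -0.06, 0, 0, 0, 0], [0, -0.08, 0, 0, 0, 0], [0, -0.08, 0, 0, 0, 0], [0, -0.08, 0, 0, 0, 0], [0, -0.05, 0, 0, 0, 0], [0, -0.025, 0, 0, 0, 0], [0, 0, 0, 0, 0, 0], [0, 0, 0, 0, 0, 0]]

```text
clock: 17.7
tcp_pos: [0.5, 0.3203, 0.1993]
orientation: [-1.571, 0.001, 0.299]
contact_force: [-0.3, 0.2, -1.5]
gripper_width: 0.0115
```

```bash
python3 go.py .5018 -.0155 .2 17.2
```

```text
t 17.7 tcp [0.5    0.3203 0.1993] rpy deg [-9.001e+01  4.000e-02  1.716e+01] F [-0.29  0.23 -1.51] w 0.0115
total shares [-0.3245 -0.0018 -1.0712]
ry total -0.0004
```

Call:
jog_arm:
  steps:
    - [[-0.009, 0, -0.03, 0, 0, 0], [-0.018, 0, -0.06, 0, 0, 0], [-0.027, 0, -0.09, 0, 0, 0], [-0.034, 0, -0.11, 0, 0, 0], [-0.034, 0, -0.11, 0, 0, 0], [-0.034, 0, -0.11, 0, 0, 0], [-0.034, 0, -0.11, 0, 0, 0], [-0.034, 0, -0.11, 0, 0, 0], [-0.034, 0, -0.11, 0, 0, 0], [-0.03, 0, -0.1, 0, 0, 0], [-0.021, 0, -0.07, 0, 0, 0], [-0.012, 0, -0.04, 0, 0, 0]]

```text
clock: 18.7
tcp_pos: [0.4997, -0.0133, 0.1985]
orientation: [-1.572, 0.003, 0.295]
contact_force: [0.6, 0.6, -1.6]
gripper_width: 0.012
```

Call:
jog_arm:
  steps:
    - [[-0.003, 0, -0.02, 0, 0, 0], [0, 0, 0, 0, 0, 0], [0, 0, 0, 0, 0, 0], [0, 0, 0, 0, 0, 0]]

```text
clock: 19.03
tcp_pos: [0.5019, -0.0136, 0.1993]
orientation: [-1.57, 0.001, 0.301]
contact_force: [0.7, -0.7, -1.1]
gripper_width: 0.0115
```

```bash
python3 go.py .5018 -.0155 .2 17.2;  python3 - <<'E'
from h import *
for n,b in(("scene",(260,120,380,230)),("top",(290,150,410,260))):
    p,d=optics.snapshot(n);np.savez(n+"10.npz",p=p,d=d);crop(p,*b,6,f"pics/{n}10.png")
E
```

```text
t 19.03 tcp [ 0.5019 -0.0136  0.1993] rpy deg [-8.996e+01  4.000e-02  1.726e+01] F [ 0.74 -0.66 -1.09] w 0.0115
total shares [-0.0023 -0.0022 -0.0058]
ry total 0.0007
```

View pics/scene10.png

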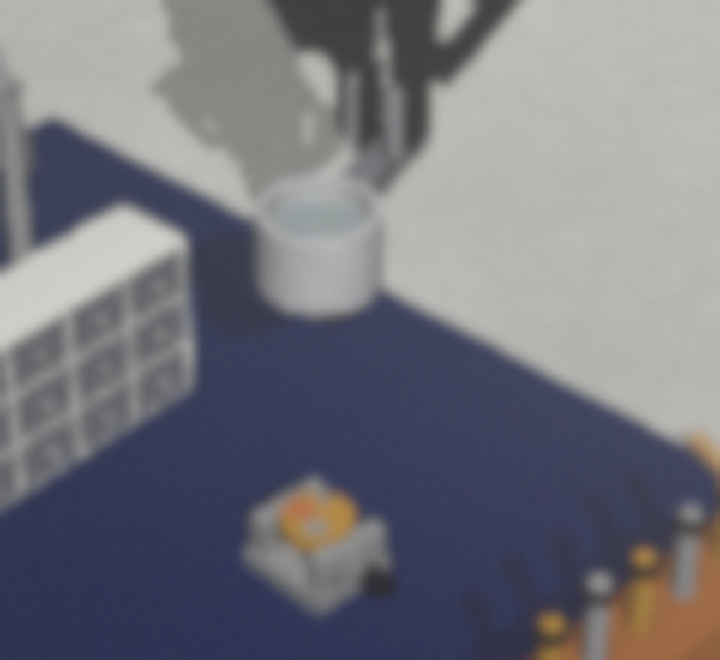

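View pics/top10.png

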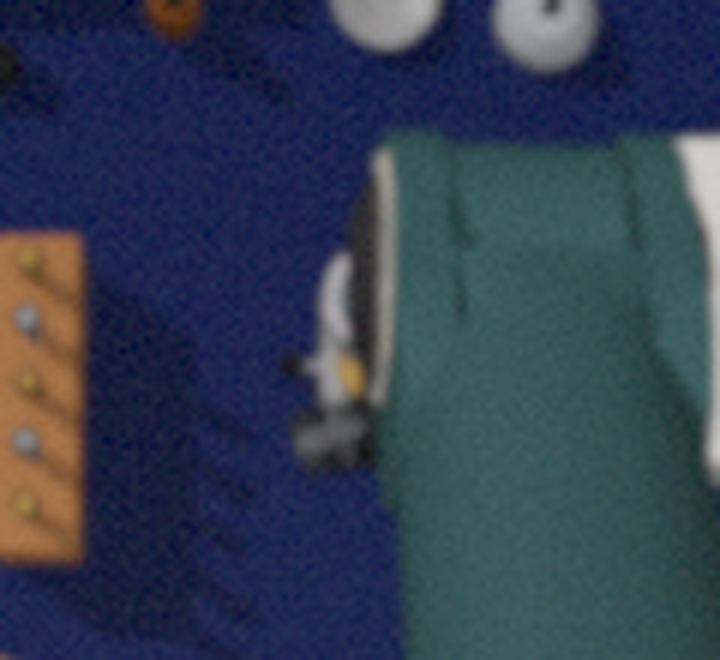

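The loupe is level above the holder: in the scene crop the barrel is at (320,250) and the movement at (318,520). In the top view the arm hides the barrel. I'll lower it part way and compare the two in the scene view.

Call:
jog_arm:
  steps:
    - [[0, 0.02, -0.005, 0, 0, 0], [0, 0.03, 0, 0, 0, 0], [0, 0.05, 0, 0, 0, 0], [0, 0.05, 0, 0, 0, 0], [0, 0.05, 0, 0, 0, 0], [0, 0.05, 0, 0, 0, 0], [0, 0.04, 0, 0, 0, 0], [0, 0.02, 0, 0, 0, 0], [0, 0.01, 0, 0, 0, 0], [0, 0, 0, 0, 0, 0], [0, 0, 0, 0, 0, 0], [0, 0, 0, 0, 0, 0]]

```text
clock: 20.13
tcp_pos: [0.5032, -0.0163, 0.1044]
orientation: [-1.571, -0.001, 0.3]
contact_force: [0.8, -0.2, -0.8]
gripper_width: 0.012
```

```bash
python3 go.py .5018 -.0155 .0753 17.2;  python3 - <<'E'
from h import *
for n,b in(("scene",(275,145,355,215)),("top",(310,170,390,240))):
    p,d=optics.snapshot(n);np.savez(n+"11.npz",p=p,d=d);crop(p,*b,10,f"pics/{n}11.png")
E
```

```text
t 20.13 tcp [ 0.5032 -0.0163  0.1044] rpy deg [-9.002e+01 -8.000e-02  1.716e+01] F [ 0.79 -0.2  -0.76] w 0.012
total shares [-0.0037  0.097   0.0038]
ry total -0.0004
```

View pics/scene11.png

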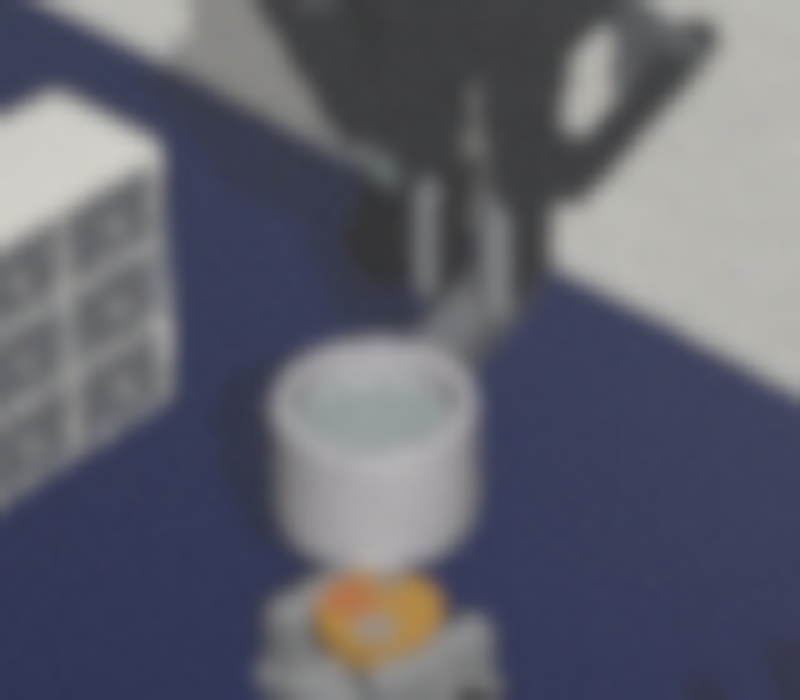

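View pics/top11.png

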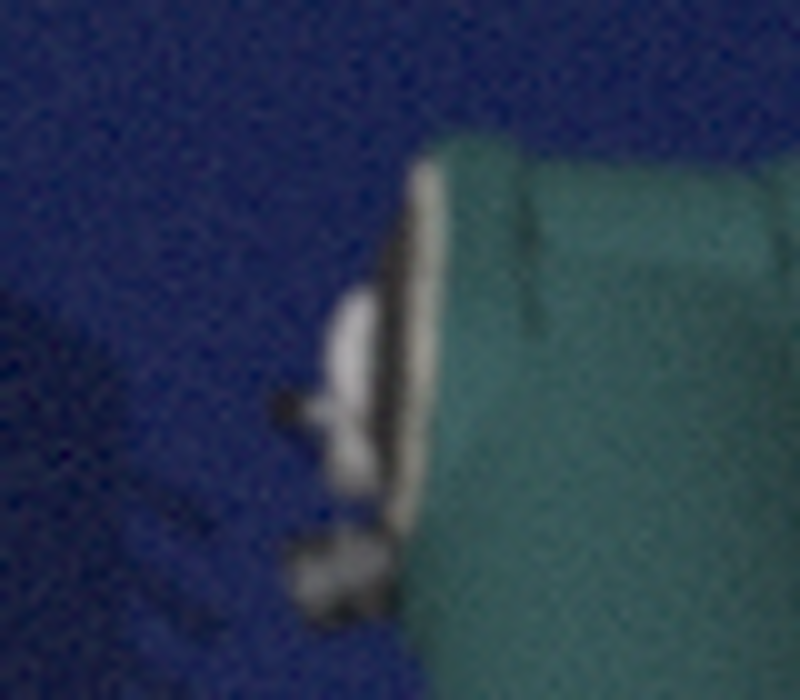

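```bash
cat > pred.py <<'E'
from h import *
c=C("scene");a=np.linspace(0,2*np.pi,180)
def circ(x,y,z,r,o=(275,145),k=10):
    u=c.proj(np.c_[x+r*np.cos(a),y+r*np.sin(a),0*a+z]); u=(u+.5-o)*k-.5
    return "L %.0f R %.0f T %.0f B %.0f"%(u[:,0].min(),u[:,0].max(),u[:,1].min(),u[:,1].max())
E
python3 - <<'E'
from pred import *
s=ctrl.read_state()["tcp_pos"];b=s[2]-.0333;x,y=s[0]+.0574,s[1]+.0165
print(x,y,b)
print("rim pred",circ(x,y,b+.036,.027));print("bot pred",circ(x,y,b,.027))
print("mov(.5617,.0041)",circ(.5617,.0041,.032,.018));print("mov mid",circ(.5593,.001,.032,.018))
z=np.load("scene11.npz");P=c.cloud(z["d"])
m=(P[...,0]>.52)&(P[...,0]<.6)&(P[...,1]>-.04)&(P[...,1]<.05)&(P[...,2]>.055)&(P[...,2]<.13)
hsv=cv2.cvtColor(z["p"],cv2.COLOR_RGB2HSV);m&=(z["p"].min(-1)>110)
v,u=np.nonzero(m);f=lambda q,o:(q+.5-o)*10-.5
print("seen barrel L %.0f R %.0f T %.0f B %.0f"%(f(u.min()-.5,275),f(u.max()+.5,275),f(v.min()-.5,145),f(v.max()+.5,145)))
E
```

```text
0.5605369850517834 0.00020709097953195213 0.07116769388172009
rim pred L 264 R 470 T 327 B 449
bot pred L 268 R 470 T 434 B 558
mov(.5617,.0041) L 313 R 444 T 574 B 658
mov mid L 311 R 442 T 565 B 649
seen barrel L 270 R 480 T 330 B 570
```

```bash
python3 - <<'E'
from h import *
c=C("scene")
def f(n,cx,cy,b):
    z=np.load(n);P=c.cloud(z["d"]);d=np.hypot(P[...,0]-cx,P[...,1]-cy)
    # whole barrel incl. lens: split along handle direction
    m=(d<.034)&(P[...,2]>b+.028)&(P[...,2]<b+.05)&(z["p"].min(-1)>80)
    Q=P[m]; A=np.c_[Q[:,:2]-[cx,cy],np.ones(len(Q))]
    k=np.linalg.lstsq(A,Q[:,2],rcond=None)[0]
    print(n,len(Q),"rim med z-b",(np.median(Q[:,2])-b).round(4),"fit",k.round(3),(k[2]-b).round(4), "xy mean",Q[:,:2].mean(0).round(4))
f("scene6.npz",.5578,.338,0); f("scene11.npz",.5612,.003,.0711)
E
```

```text
scene6.npz 231 rim med z-b 0.0332 fit [0.003 0.026 0.033] 0.0327 xy mean [0.5595 0.3394]
scene11.npz 119 rim med z-b 0.0322 fit [-0.024  0.001  0.103] 0.032 xy mean [0.5619 0.0049]
```

Seen by the same camera, the barrel centre (0.5615, 0.0038) and the movement (0.5617, 0.0041) agree. The rim height and tilt match those before the lift, within about 1 mm and 1.5°. I'll lower to about a 1 cm gap.

Call:
jog_arm:
  steps:
    - [[-0.003, 0.01, 0.003, 0, 0, 0], [0, 0.015, 0, 0, 0, 0], [0, 0.015, 0, 0, 0, 0], [0, 0.015, 0, 0, 0, 0], [0, 0.015, 0, 0, 0, 0], [0, 0.01, 0, 0, 0, 0], [0, 0.007, 0, 0, 0, 0], [0, 0, 0, 0, 0, 0], [0, 0, 0, 0, 0, 0], [0, 0, 0, 0, 0, 0], [0, 0, 0, 0, 0, 0]]

```text
clock: 21.15
tcp_pos: [0.5017, -0.0157, 0.0779]
orientation: [-1.571, -0.0, 0.299]
contact_force: [-0.0, -0.2, -0.7]
gripper_width: 0.0119
```

```bash
python3 go.py .5022 -.0158 .0763 17.2;  python3 - <<'E'
from pred import *
p,d=optics.snapshot("scene");np.savez("scene12.npz",p=p,d=d);crop(p,275,145,355,225,7,"pics/scene12.png");cv2.imwrite("pics/scene12f.png",p[:,:,::-1])
s=ctrl.read_state();s=s["tcp_pos"];b=s[2]-.0333;x,y=s[0]+.0574+.001,s[1]+.0165+.0036
for n,z,r in(("rim",b+.036,.027),("bot",b,.027)): print(n,circ(x,y,z,r,k=7))
print("mov",circ(.5617,.0041,.032,.018,k=7))
P=c.cloud(d)
z={"p":p};dd=np.hypot(P[...,0]-x,P[...,1]-y);m=(dd<.034)&(P[...,2]>b+.028)&(P[...,2]<b+.05)&(p.min(-1)>80);Q=P[m]
k=np.linalg.lstsq(np.c_[Q[:,:2]-[x,y],np.ones(len(Q))],Q[:,2],rcond=None)[0];print(len(Q),(np.median(Q[:,2])-b).round(4),k.round(3))
E
```

```text
t 21.15 tcp [ 0.5017 -0.0157  0.0779] rpy deg [-9.001e+01 -3.000e-02  1.716e+01] F [-0.04 -0.2  -0.75] w 0.0119
total shares [ 0.0015  0.0053 -0.0008]
ry total -0.0005
rim L 196 R 338 T 288 B 375
bot L 198 R 337 T 361 B 449
mov L 219 R 311 T 402 B 460
118 0.0318 [-0.004 -0.004  0.076]
```

View pics/scene12.png

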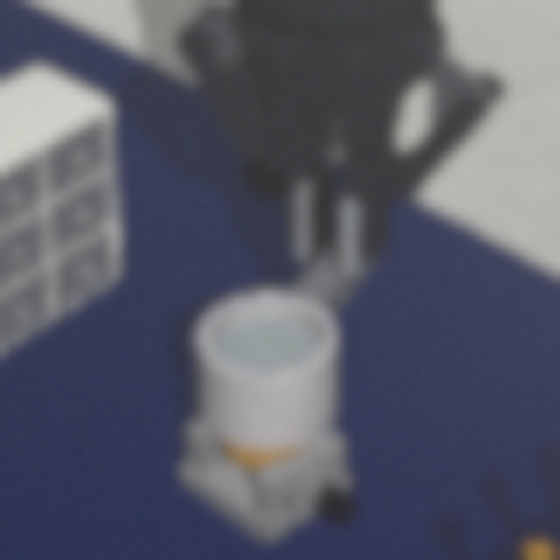

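View pics/scene12f.png

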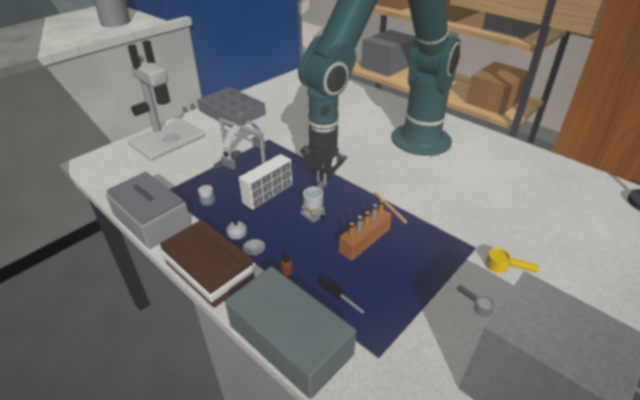

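The barrel (columns 192–342, centre 267) sits over the movement (centre 265). The rim plane is level within 0.3°, and the gap is about 12 mm. I'll make one last 1.5 mm trim and settle.

Call:
jog_arm:
  steps:
    - [[0.0015, 0.005, 0, 0, 0, 0], [0, 0, 0, 0, 0, 0], [0, 0, 0, 0, 0, 0], [0, 0, 0, 0, 0, 0], [0, 0, 0, 0, 0, 0], [0, 0, 0, 0, 0, 0], [0, 0, 0, 0, 0, 0], [0, 0, 0, 0, 0, 0]]

```text
clock: 21.87
tcp_pos: [0.5019, -0.0156, 0.0762]
orientation: [-1.571, -0.0, 0.299]
contact_force: [-0.7, -0.5, -0.4]
gripper_width: 0.0118
```

```bash
python3 go.py .5022 -.0158 .0763 17.2; python3 - <<'E'
from h import *
p,d=optics.snapshot("scene");crop(p,190,90,370,230,4,"pics/scene13.png")
print(abs(ctrl.read_state()["joint_velocities"]).max())
E
```

```text
t 21.87 tcp [ 0.5019 -0.0156  0.0762] rpy deg [-90.    -0.    17.16] F [-0.69 -0.53 -0.41] w 0.0118
total shares [ 0.0007 -0.0004 -0.0009]
ry total -0.0005
0.001634621256650437
```

View pics/scene13.png

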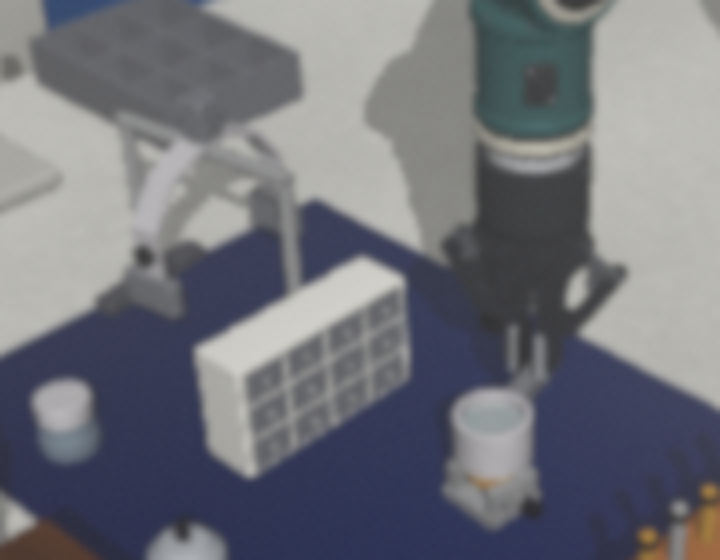

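The headband hangs on the bar, the loupe is held centred above the movement, and the arm is at rest.

```bash
python3 -c "
from rig import ctrl
print(ctrl.sign_off())"
```

```text
the job is handed in; nothing more can be done
None
```

I hung the headband over the rail bar and let go of it there. I then carried the aluminium loupe over the tool rack and handed in at about 22 s, still holding it over the movement. The largest force I read was about 8.5 N, when the headband met the bar.

**Last checks:**
- **Headband:** it hangs with one leg on each side of the bar and has not moved since I let go.
- **Loupe height and level:** the gap is about 10–11 mm by the arm's reading. Depth images put the barrel about 1 mm lower. The rim was level within about 0.3° just before the final 1.5 mm lowering.
- **Loupe centring:** the barrel lines up with the movement to within about 1 mm in the scene view.
- **At rest:** joint speeds were under 0.002 rad/s at hand-in, and the wrist showed no contact.
- **Rest of the bench:** in the last full scene picture the holder, racks and loose things looked undisturbed; I judged this by eye.

**Disagreements:** The two cameras placed the movement about 5–6 mm apart, more than the stated calibration error. The arm hid the barrel from the top camera at the end, so the final centring rests on the scene camera. Working from the top camera alone, the loupe would be about 3 mm off. The fingers also read 4 mm narrower on the handle, and 2 mm narrower on the headband block, than the given sizes. Nothing slipped in either case.

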